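# Turn the tin face down on the labelling stand

### The job

The small hinged tin leaning on the sloping plywood stand has to be turned over where it is, so that its bare underside faces up for a label: lift it off, turn it lid side down and lean it flat on the same board again, squarely, with its lower end at the ledge, and let go. The lid is loose and has no catch, so pinch it against the bottom of the tin and keep it shut all the time, or the bits will spill. Leave the similar tin lying on the bench alone.

Things in the scene. Friction and masses are not known exactly. Their poses are not given: they have to be found in the camera images.
- tin_center (a point): Centre of the tin leaning on the stand: red hinged lid, bare metal bottom, 63 x 97 x 18 mm (faces 9 mm from this point), about 0.12 kg, rigid, bears a 40 N pinch. Axes: x across the 63 mm width to the hinged long edge, y along the 97 mm length, z out of the lid. At the start it lies on the board lid up, y up the slope, lower end on the ledge.
- tin_lid (a joint): Opening angle of that tin's lid in rad: 0 shut, 1.92 wide open. No spring, no catch, hardly any friction: it drops open if it hangs down unheld.
- seat (a point): Tin centre's place on the fixed plywood stand, 116 mm over the bench. x up the slope (45 deg, rising to the robot and its right), y along the ledge, z square out of the board. Board 100 mm wide, 12 thick, 9.5 mm behind this point, from the 26 mm deep ledge 49 mm down-slope to 6 mm up-slope: the tin's upper 42 mm stand free, to be pinched through lid and bottom by a gripper pointing down the slope.
- flat_tin_center (a point): Centre of a similar tin that lies flat on the bench to the left, 63 x 97 x 18 mm: not to be touched.
There are look-alikes about, which are no part of the job. Leave any black, orange or yellow look-alike of the part that bears tin_center alone.

How it is judged:
At the end, for the whole second after the job is handed in: The tin leans on the stand's board with its lid side down against the board (its bare bottom up and outward), its faces within 10 degrees of the board, its length within 12 degrees of the slope, its centre within 18 mm of the seat point, the lid shut (below 0.12 rad) (distance between tin_center and seat below 0.018 m and angle between the z axis of tin_center and the z axis of seat, either way round below 0.175 rad and angle between the y axis of tin_center and the x axis of seat, either way round below 0.21 rad and angle between tin_center's own z axis and vertical above 2 rad and value of joint tin_lid below 0.12 rad); the robot touches nothing.
It fails at once if the lid of the tin came open by more than 0.2 rad (value of joint tin_lid above 0.2 rad).
It fails at once if the tin lying on the bench was moved by more than 15 mm (distance of flat_tin_center from where it was at the start of the episode above 0.015 m).
It also fails if it takes over 38 s, if anything falls off the work surface, if the arm or the gripper's body presses on something with over 40 N, if the wrist force passes 120 N, or if a joint passes its speed limit or range.

### The arm

A 6-joint arm with a two-finger parallel gripper is mounted at the origin on a cart in front of the work surface, level with it; the furniture and walls round the work are solid. World frame = base frame: x ahead of the robot, y to its left, z up, the work surface at z = 0. Lengths are in m, angles in rad, forces in N, time in s.
With the tool pointing down it reaches from about 0.4 to 0.825 m from the base axis. Payload 7 kg.
Tool frame: the origin (TCP) lies at the very end of the fingers, on their centre line; the grasp point (between the pads) lies 19 mm behind it (arm.grip_point_offset is the distance from the TCP to the grasp point, in m); z points along the fingers, y is the line along which they close (so a half turn about z gives the same grasp; the last joint's range is limited). The gripper opens to 88 mm and grips with 3 to 60 N. Pads are 19 mm wide; open, the fingers measure 130 mm over their backs; the gripper's body (78 mm by 193 mm) begins 47 mm behind the grasp point.
Start: joints at [1.57, 0.359, 0.012, 0, -1.224, -0.288], TCP at [0.192, 0.647, 0.227] pointing down, gripper open.
Joint ranges: [-3.07, 3.07], [-1.43, 2.12], [-1.02, 1.25], [-3.03, 1.67], [-3.05, -0], [-3.03, 3.03]. Speed limits (rad/s): [2.39, 2.39, 3.01, 3.14, 3.14, 3.14].

### API

Orientations are given as [roll, pitch, yaw] about the fixed x, y, z axes, in that order (R = Rz(yaw) Ry(pitch) Rx(roll)).
In Python, from station import arm, cams gives the robot as it stands.
- The arm moves only by the shell command python3 -m handwheel 'ROWS' [FORCE]. ROWS is JSON, a list that holds one entry, the list of rows, each a list of 7 numbers: the shift along the tool's x, y, z normalised to -1 to 1, where 1 is 0.08 m, then the turn, a rotation vector about the tool's x, y, z normalised to -1 to 1, where 1 is 0.5 rad, then the closure in counts, from 0 (fully open) to 255 (shut). In form: [[[x, y, z, wx, wy, wz, hand], ...]]. A call has 1 to 5 rows; each row is the pose to reach, as a shift and turn from the pose commanded when the call began, along the tool's axes at that moment; what a row does not reach only later rows make up. A row lasts 1/8 s, in which the tool goes at most 62.5 mm and 10.7 degrees, less where a joint would pass 70% of its speed; a pose out of reach is approached as far as the arm can. A call with a number of a shift or a turn outside -1 to 1 is refused whole. A call with a gripper value outside its range is refused whole. The fingers move at their own pace and stop on an object; FORCE is the grip in N (left out, the last holds). Time passes only in rows, so rows that repeat a pose let the fingers close. It gives the time, the measured TCP pose, the force, the opening and the grip force at its end, in the units of the state.
- arm.get_state(): the state, without advancing time (a new reading comes with each control period).
- cams.grab_frame(name): name is "side" or "top"; returns the picture (384x512x3 uint8, blue, green, red); there is no depth.
- cams.camera_info(name): a dict with "camera_matrix" (3x3 intrinsics, pixels), "R" (3x3) and "t" (3): a world point X has camera coordinates R X + t. Camera axes: x right, y down, z forward; pixel columns grow to the right and rows downward; lengths in m; the calibration is good to about 2 mm. A picture is of the moment at which its call begins. camera_info takes no time and is no camera call.
- arm.job_done(): hands the job in; it is judged then, once.
The state is a dict: "t": time; "q": joint angles; "qd": joint speeds; "joint_efforts": joint torques, N m; "eef_pos": TCP position; "ee_rot": TCP orientation; "force": force on the tool from outside, world axes, zero at the start; "moment": the same for the moment, N m; "width": finger opening in m; "gripper_force": force on a finger pad.
Only numpy, scipy, OpenCV 4.12 (cv2) and the standard library are available. Lean on these libraries where they do the work, as an engineer would, in place of code of your own. Each camera call takes 0.05 s, during which the arm holds its last target. There are 200 camera calls.

## Working session

There is one attempt and no reset: what is moved stays moved. The work goes in short steps, Python scripts to look and compute and a shell command to move; the robot and the scene stay as the last step left them, time stands still between calls to the robot, and variables do not carry over. Pictures are saved under pics/ and viewed, at most 10 in all, crops included, and the job is handed in when it is done.

```bash
ls; mkdir -p pics; python3 - <<'E'
from station import arm, cams
import cv2, numpy as np
np.set_printoptions(precision=4,suppress=True)
for n in ("side","top"):
    im=cams.grab_frame(n); cv2.imwrite(f"pics/{n}0.png",im)
    i=cams.camera_info(n); print(n,i["camera_matrix"],i["R"],i["t"], -np.array(i["R"]).T@i["t"])
s=arm.get_state(); print(s, arm.grip_point_offset)
E
```

```text
pics
side [[446.9316   0.     249.2789]
 [  0.     446.9316 188.9542]
 [  0.       0.       1.    ]] [[ 0.9682 -0.2489  0.0264]
 [-0.103  -0.4923 -0.8643]
 [ 0.2281  0.8341 -0.5022]] [-0.5122  0.1984  0.6934] [ 0.3582 -0.6082  0.5333]
top [[438.7238   0.     258.8735]
 [  0.     438.7238 198.8868]
 [  0.       0.       1.    ]] [[-0.0202 -0.9998 -0.0088]
 [-0.9925  0.0211 -0.1207]
 [ 0.1209  0.0063 -0.9926]] [0.1237 0.5565 1.0613] [0.4265 0.1053 1.1218]
{'t': 0.1, 'q': array([ 1.5701,  0.3593,  0.0111, -0.0003, -1.2241, -0.2881]), 'qd': array([-0.0015, -0.0021,  0.0017, -0.0004,  0.0003, -0.0008]), 'joint_efforts': array([ -0.0009, -58.4164,  29.3752,   7.0155,   0.0101,  -0.0001]), 'eef_pos': array([0.1921, 0.6466, 0.2257]), 'ee_rot': array([ 3.1401, -0.0001, -0.2889]), 'force': array([-0.5312, -0.6836, -0.566 ]), 'moment': array([ 0.0116, -0.0201, -0.0181]), 'gripper_force': 0.0, 'width': 0.08795414551632222} 0.0188
```

View pics/side0.png

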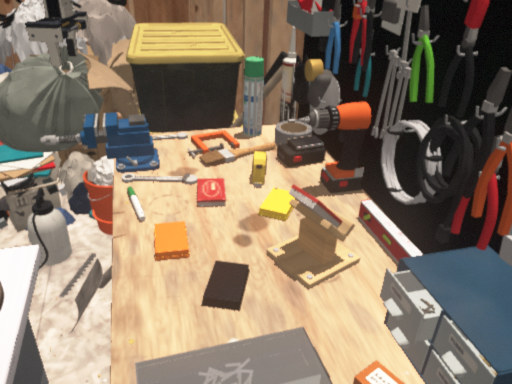

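View pics/top0.png

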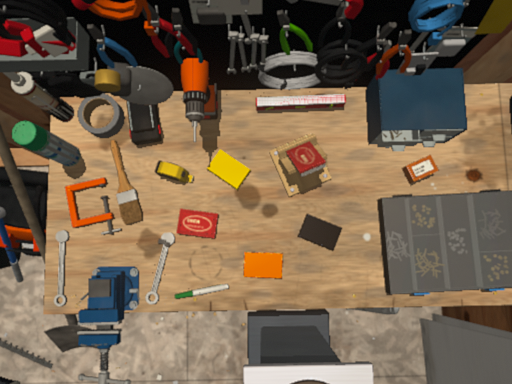

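The side view shows the stand at about (313,245), with the red tin leaning on it at (322,208). In the top view the stand is at (300,165) with its tin at about (303,157), and the flat red tin is at (198,222). I'll zoom in on the stand.

```bash
python3 - <<'E'
import cv2, numpy as np
t=cv2.imread("pics/top0.png")[130:200,262:337]; s=cv2.imread("pics/side0.png")[178:288,262:362]
r=lambda a,k:cv2.resize(a,None,fx=k,fy=k,interpolation=cv2.INTER_CUBIC)
a=r(t,5);b=r(s,4); c=np.zeros((440,775,3),np.uint8); c[:350,:375]=a; c[:440,375:775]=b
cv2.imwrite("pics/crop0.png",c)
E
```

```text
(no output)
```

View pics/crop0.png

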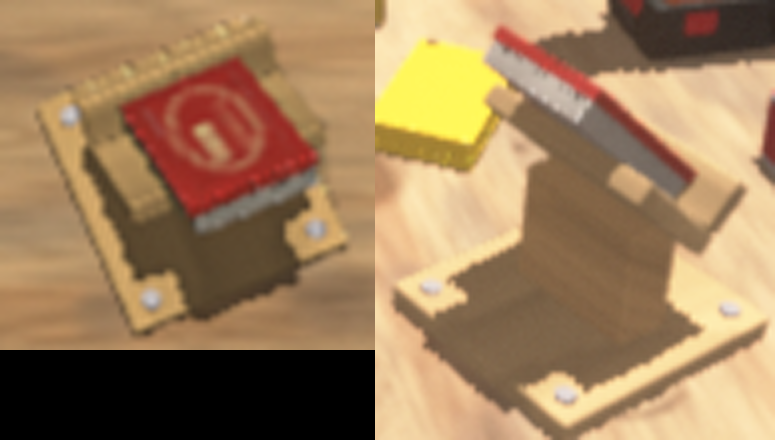

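In the crop, the lid corners in top-image pixels are about (286,150) and (310,142) at the ledge end, and (326,161) and (300,173) at the upper end. The slope therefore rises towards -x, -y. Next I'll get subpixel corners and cast rays at the known corner heights.

```bash
cat > h.py <<'E'
import numpy as np, cv2
from scipy.spatial.transform import Rotation as Ro
from station import arm, cams
np.set_printoptions(precision=4,suppress=True)
def ray(n,uv):
    i=cams.camera_info(n); R=np.array(i["R"]); c=-R.T@np.array(i["t"])
    return c, R.T@np.linalg.inv(i["camera_matrix"])@[*uv,1]
def onz(n,uv,z):
    c,d=ray(n,uv); return c+d*(z-c[2])/d[2]
def proj(n,X):
    i=cams.camera_info(n); p=np.array(i["camera_matrix"])@(np.array(i["R"])@X+i["t"]); return p[:2]/p[2]
def tri(u1,u2):
    (a,d),(b,e)=ray("top",u1),ray("side",u2); k=np.linalg.lstsq(np.c_[d,-e],b-a,rcond=None)[0]
    p,q=a+d*k[0],b+e*k[1]; return (p+q)/2,np.linalg.norm(p-q)
E
python3 - <<'E'
from h import *
im=cv2.imread("pics/top0.png"); x0,y0=262,130
big=cv2.resize(im[130:200,262:337],None,fx=8,fy=8,interpolation=cv2.INTER_CUBIC)
h=cv2.cvtColor(big,cv2.COLOR_BGR2HSV); m=(((h[...,0]<8)|(h[...,0]>172))&(h[...,1]>150)).astype(np.uint8)*255
m=cv2.morphologyEx(m,cv2.MORPH_CLOSE,np.ones((25,25)))
c=max(cv2.findContours(m,0,2)[0],key=cv2.contourArea); hu=cv2.convexHull(c)
for e in range(5,60):
    p=cv2.approxPolyDP(hu,e,True)
    if len(p)==4: break
p=(p[:,0]+.5)/8-.5+[x0,y0]; p=p[np.argsort(p[:,1])]; print(p)
W=[onz("top",q,z) for q,z in zip(p,(.0882,.0882,.1567,.1567))]
for w in W: print(w)
W=np.array(W); up=(W[2:].mean(0)-W[:2].mean(0)); print("len",np.linalg.norm(up),"slope",up/np.linalg.norm(up))
print("widths",np.linalg.norm(W[0]-W[1]),np.linalg.norm(W[2]-W[3]), "dirs",np.arctan2(*(W[0]-W[1])[[1,0]]),np.arctan2(*(W[2]-W[3])[[1,0]]),"yaw up",np.arctan2(up[1],up[0]))
# base plate screws for yaw check
for q in ((69,115),(315,229),(151,300)):
    q=np.array(q)/5+[262,130]; print("screw",onz("top",q,.012))
# red in flat tin
r=cv2.cvtColor(im,cv2.COLOR_BGR2HSV); m=(((r[...,0]<8)|(r[...,0]>172))&(r[...,1]>150))[200:245,170:225]
yy,xx=np.nonzero(m); print("flat",onz("top",(xx.mean()+170,yy.mean()+200),.018))
c=W.mean(0); print("lid centre",c)
E
```

```text
[[309.0625 141.1875]
 [285.9375 151.0625]
 [324.9375 161.8125]
 [299.6875 173.0625]]
[ 0.6898 -0.0119  0.0882]
[0.6668 0.0444 0.0882]
[ 0.6244 -0.038   0.1567]
[0.6001 0.0192 0.1567]
len 0.09855881297015659 slope [-0.6702 -0.2603  0.695 ]
widths 0.060877588239828084 0.062145696463567136 dirs -1.1825749868964177 -1.1693230177254914 yaw up -2.771148764939623
screw [0.68   0.0662 0.012 ]
screw [ 0.6176 -0.0582  0.012 ]
screw [0.5827 0.0268 0.012 ]
flat [0.5021 0.269  0.018 ]
lid centre [0.6453 0.0034 0.1225]
```

Seat is about (0.639, 0.001, 0.116), with measured lid sizes of 99 x 62 mm and a slope of 44 deg, which all fit the given data. The slope-up yaw is about -2.755. I'll start moving: raise, then go towards the stand.

```bash
S='import h;s=h.arm.get_state();print(list(s["q"].round(4)),list(s["eef_pos"].round(4)),list(s["ee_rot"].round(4)))'
python3 -m handwheel '[[[0,0,-1,0,0,0,0],[0,0,-1,0,0,0,0]]]'; python3 -c "$S"
python3 -m handwheel '[[[1,1,-0.7,0,0,0,0],[1,1,-0.7,0,0,0,0],[1,1,-0.7,0,0,0,0]]]'; python3 -c "$S"
python3 -m handwheel '[[[1,1,0,0,0,0,0],[1,1,0,0,0,0,0],[1,1,0,0,0,0,0]]]';python3 -c "$S"
python3 -m handwheel '[[[1,1,0,0,0,0,0],[1,1,0,0,0,0,0],[1,1,0,0,0,0,0]]]';python3 -c "$S"
```

```text
t: 0.35
eef_pos: [0.1928, 0.6483, 0.3107]
ee_rot: [-3.136, 0.0, -0.289]
force: [0.6, -0.5, 0.4]
width: 0.0877
gripper_force: 0.0
[np.float64(1.5701), np.float64(0.3213), np.float64(0.1454), np.float64(0.0015), np.float64(-1.3897), np.float64(-0.2881)] [np.float64(0.1928), np.float64(0.6483), np.float64(0.3107)] [np.float64(-3.1362), np.float64(0.0001), np.float64(-0.2885)]
t: 0.72
eef_pos: [0.248, 0.5457, 0.3665]
ee_rot: [-3.136, 0.0, -0.291]
force: [-1.2, 0.7, -0.4]
width: 0.0879
gripper_force: 0.0
[np.float64(1.4707), np.float64(0.1743), np.float64(0.0729), np.float64(0.001), np.float64(-1.4636), np.float64(-0.1909)] [np.float64(0.248), np.float64(0.5457), np.float64(0.3665)] [np.float64(-3.1356), np.float64(0.0002), np.float64(-0.2909)]
t: 1.1
eef_pos: [0.301, 0.4458, 0.3629]
ee_rot: [-3.141, 0.0, -0.291]
force: [-0.4, 0.7, 0.2]
width: 0.0879
gripper_force: 0.0
[np.float64(1.3415), np.float64(0.0705), np.float64(-0.0548), np.float64(-0.0001), np.float64(-1.4449), np.float64(-0.0618)] [np.float64(0.301), np.float64(0.4458), np.float64(0.3629)] [np.float64(-3.1409), np.float64(0.0001), np.float64(-0.2911)]
t: 1.48
eef_pos: [0.3547, 0.347, 0.3626]
ee_rot: [-3.141, 0.0, -0.291]
force: [-0.0, 0.0, 0.6]
width: 0.0873
gripper_force: 0.0
[np.float64(1.1713), np.float64(-0.0036), np.float64(-0.1328), np.float64(-0.0001), np.float64(-1.4413), np.float64(0.1083)] [np.float64(0.3547), np.float64(0.347), np.float64(0.3626)] [np.float64(-3.1414), np.float64(0.0001), np.float64(-0.2912)]
```

```bash
S='import h;s=h.arm.get_state();print(s["q"],s["eef_pos"],s["ee_rot"])'
python3 -m handwheel '[[[1,1,0,0,0,0,0],[1,1,0,0,0,0,0],[1,1,0,0,0,0,0]]]' >/dev/null
python3 -m handwheel '[[[1,1,0,0,0,0,0],[1,1,0,0,0,0,0],[1,1,0,0,0,0,0]]]' >/dev/null;python3 -c "$S"
python3 -m handwheel '[[[1,1,0.3,0,0,0.9,0],[1,1,0.3,0,0,0.9,0],[1,1,0.3,0,0,0.9,0]]]'>/dev/null;python3 -c "$S"
python3 -m handwheel '[[[0,0,0,0,0,0.9,0],[0,0,0,0,0,0.9,0],[0,0,0,0,0,0.9,0]]]'>/dev/null;python3 -c "$S"
python3 -m handwheel '[[[0,0,0,0.8,0,0,0],[0,0,0,0.8,0,0,0],[0,0,0,0.8,0,0,0]]]';python3 -c "$S"
python3 -m handwheel '[[[0,0,0,0.77,0,0,0],[0,0,0,0.77,0,0,0],[0,0,0,0.77,0,0,0]]]';python3 -c "$S"
```

```text
[ 0.717  -0.0208 -0.1514 -0.0001 -1.4415  0.5623] [0.4627 0.1489 0.3618] [ 3.1406  0.0008 -0.2916]
[ 0.4741  0.046  -0.1388 -0.0004 -1.3895  0.3513] [0.5164 0.0496 0.3365] [ 3.1385  0.0016 -0.7454]
[ 0.4796  0.0434 -0.1383 -0.0005 -1.3898 -0.1003] [0.5158 0.0523 0.3379] [ 3.1408  0.0004 -1.1915]
t: 3.35
eef_pos: [0.513, 0.051, 0.3375]
ee_rot: [-2.739, 0.002, -1.187]
force: [-0.5, -0.0, -0.6]
width: 0.0874
gripper_force: 0.0
[ 0.5207 -0.216  -0.4623  0.0649 -0.9265 -0.1658] [0.513  0.051  0.3375] [-2.7395  0.0017 -1.187 ]
t: 3.72
eef_pos: [0.5117, 0.0498, 0.3329]
ee_rot: [-2.361, 0.001, -1.187]
force: [0.3, -0.0, 0.4]
width: 0.0873
gripper_force: 0.0
[ 0.5498 -0.4177 -0.8716  0.3318 -0.3617 -0.4312] [0.5117 0.0498 0.3329] [-2.3613  0.0013 -1.187 ]
```

```bash
cat >> h.py <<'E'
D=[([1.5701,.3593,.0111,-.0003,-1.2241,-.2881],[.1921,.6466,.2257],[3.1401,-.0001,-.2889]),
([1.5701,.3213,.1454,.0015,-1.3897,-.2881],[.1928,.6483,.3107],[-3.1362,.0001,-.2885]),
([1.1713,-.0036,-.1328,-.0001,-1.4413,.1083],[.3547,.347,.3626],[-3.1414,.0001,-.2912]),
([.717,-.0208,-.1514,-.0001,-1.4415,.5623],[.4627,.1489,.3618],[3.1406,.0008,-.2916]),
([.4796,.0434,-.1383,-.0005,-1.3898,-.1003],[.5158,.0523,.3379],[3.1408,.0004,-1.1915]),
([.5207,-.216,-.4623,.0649,-.9265,-.1658],[.513,.051,.3375],[-2.7395,.0017,-1.187]),
([.5498,-.4177,-.8716,.3318,-.3617,-.4312],[.5117,.0498,.3329],[-2.3613,.0013,-1.187])]
B=np.array([[0,0,1],[-1,0,0],[0,-1,0]])  # tool axes at zero: x right(-y), y down, z fwd
SG=[1,1]
def fk(q,p):
    # lateral, z0, upper arm, forearm along, forearm across, tool, upper-arm angle offset
    e=lambda a,t:Ro.from_euler(a,t).as_matrix()
    A=e('z',q[0]); U=A@e('y',q[1]); F=A@e('y',q[1]-q[2])
    W=F@e('x',SG[0]*q[3])@e('y',-q[4]); T=W@B@e('z',SG[1]*q[5])
    return A@[p[6],-p[0],p[1]]+U@[0,0,p[2]]+F@[p[3],0,p[4]]+W@[p[5],0,0], T
E
python3 - <<'E'
import h; from h import *
from scipy.optimize import least_squares
for a in (1,-1):
  for b in (1,-1):
    h.SG[:]=[a,b]; print(a,b,[round((Ro.from_matrix(fk(q,[0]*7)[1]).inv()*Ro.from_euler('xyz',r)).magnitude(),3) for q,x,r in D])
    r=least_squares(lambda p:np.concatenate([fk(q,p)[0]-x for q,x,_ in D]),[.19,.3,.4,.4,0,.25,0]); print(r.x,abs(r.fun).max())
E
```

```text
1 1 [0.576, 0.576, 0.217, 1.124, 0.201, 0.274, 0.332]
[0.2077 0.1445 0.5658 0.2987 0.0359 0.3512 0.1596] 0.04694531799599026
1 -1 [0.001, 0.003, 0.0, 0.0, 0.001, 0.13, 0.664]
[0.2077 0.1445 0.5658 0.2987 0.0359 0.3512 0.1596] 0.04694531799599026
-1 1 [0.576, 0.576, 0.217, 1.125, 0.201, 0.332, 0.862]
[ 0.1887  0.2773  0.6261  0.376  -0.0537  0.4425  0.0913] 0.016395184757311
-1 -1 [0.0, 0.0, 0.0, 0.0, 0.0, 0.0, 0.0]
[ 0.1887  0.2773  0.6261  0.376  -0.0537  0.4425  0.0913] 0.016395184757311
```

```bash
cat >> h.py <<'E'
SG[:]=[-1,-1]
def fk(q,p):
    e=lambda a,t:Ro.from_euler(a,t).as_matrix()
    A=e('z',q[0]); U=A@e('y',q[1]); F=A@e('y',q[1]-q[2])
    W=F@e('x',-q[3])@e('y',-q[4])
    return A@[p[6],-p[0],p[1]]+U@[p[7],0,p[2]]+F@[p[3],0,p[4]]+W@[p[5],p[8],0], W@B@e('z',-q[5])
E
python3 - <<'E'
from h import *
from scipy.optimize import least_squares
r=least_squares(lambda p:np.concatenate([fk(q,p)[0]-x for q,x,_ in D]+[1e-3*(p-[.19,.3,.5,.4,0,.25,0,0,0])]),[.19,.3,.4,.4,0,.25,0,0,0]); print(r.x,r.fun.reshape(-1,3))
E
```

```text
[-0.0002  0.1988  0.6017  0.4636 -0.0001  0.3781  0.0001 -0.0001 -0.192 ] [[ 0.     -0.     -0.    ]
 [ 0.      0.      0.    ]
 [-0.      0.     -0.    ]
 [-0.      0.     -0.    ]
 [ 0.     -0.     -0.    ]
 [-0.     -0.      0.    ]
 [ 0.      0.     -0.    ]
 [-0.0002 -0.0001  0.0001]
 [ 0.0001 -0.      0.0001]
 [ 0.     -0.     -0.0002]]
```

```bash
cat >> h.py <<'E'
from scipy.optimize import least_squares
P=[0,.1988,.6017,.4636,0,.3781,0,0,-.192]
LO=np.array([-3.07,-1.43,-1.02,-3.03,-3.05,-3.03]); HI=np.array([3.07,2.12,1.25,1.67,0,3.03])
az=.387; H=np.array([np.cos(az),np.sin(az),0]); Z=np.array([0,0,1.]); c=np.sqrt(.5)
xs=c*(Z-H); zs=c*(Z+H); ys=np.cross(zs,xs); seat=np.array([.6394,.001,.1161])
def tool(ztool,sgn): # tool z, y=sgn*zs made square
    y=sgn*(zs-zs@ztool*ztool); y/=np.linalg.norm(y); return np.c_[np.cross(y,ztool),y,ztool]
def ik(pos,R,n=40,m=.03,q0=None):
    rng=np.random.default_rng(0); out=[]
    def f(q):
        x,T=fk(q,P); return np.r_[(x-pos)*3,(Ro.from_matrix(T.T@R)).as_rotvec()]
    for k in range(n):
        g=q0 if (q0 is not None and k==0) else rng.uniform(LO+m,HI-m)
        r=least_squares(f,np.clip(g,LO+m+1e-3,HI-m-1e-3),bounds=(LO+m,HI-m),max_nfev=150)
        if r.cost<1e-8 and not any(np.allclose(r.x,o,atol=.02) for o in out): out.append(r.x)
    return out
E
python3 - <<'E'
from h import *
for b in (0,-.2,.2):
  zt=-(np.cos(b)*xs+np.sin(b)*ys)
  for s in (-1,1):
    for d in (.015,.08):
      pos=seat+d*xs
      for q in ik(pos,tool(zt,s)): print(b,s,d,q)
E
```

```text
0 -1 0.015 [ 0.0229  0.1609 -0.4688 -0.9439 -0.3161  1.1827]
0 -1 0.08 [ 0.0497  0.0203 -0.5427 -0.769  -0.3432  0.982 ]
0 1 0.015 [ 0.0229  0.1609 -0.4688 -0.9439 -0.3161 -1.9589]
0 1 0.08 [ 0.0497  0.0203 -0.5427 -0.769  -0.3432 -2.1596]
0.2 -1 0.015 [-0.175   0.2414 -0.3434 -1.044  -0.6709  1.3953]
0.2 -1 0.08 [-0.2033  0.1212 -0.3813 -0.9628 -0.7356  1.3081]
0.2 1 0.015 [-0.175   0.2414 -0.3434 -1.044  -0.6709 -1.7463]
0.2 1 0.08 [-0.2033  0.1212 -0.3813 -0.9628 -0.7356 -1.8335]
```

```bash
python3 - <<'E'
from h import *
for a in (-1,1):
  for b in (-1,1):
    for k in (.009,-.009):
      X=seat+a*.0485*xs+b*.0315*ys+k*zs; s=proj("side",X); t=proj("top",X); print(a,b,k,X,"side",s,"crop",(s-[262,178])*4+[375,0],"topcrop",(t-[262,130])*5)
p,R=fk(arm.get_state()["q"],P); print(p, R.T@(seat+.1*xs-p)/.08, R.T@xs,R.T@zs)
E
```

```text
-1 -1 0.009 [0.6652 0.0455 0.0882] side [314.7013 205.6378] crop [585.8051 110.5514] topcrop [117.5257 108.6842]
-1 -1 -0.009 [0.6534 0.0407 0.0754] side [309.1005 213.4151] crop [563.402  141.6605] topcrop [126.7333 138.1909]
-1 1 0.009 [ 0.6889 -0.0128  0.0882] side [339.3461 221.3036] crop [684.3843 173.2143] topcrop [237.2607  57.7193]
-1 1 -0.009 [ 0.6772 -0.0176  0.0754] side [333.4502 229.5097] crop [660.8006 206.0387] topcrop [245.1937  87.69  ]
1 -1 0.009 [0.6016 0.0196 0.1568] side [289.7325 183.9007] crop [485.93    23.6029] topcrop [187.3942 211.9173]
1 -1 -0.009 [0.5899 0.0148 0.144 ] side [283.6076 192.3837] crop [461.4302  57.5348] topcrop [196.5191 242.5214]
1 1 0.009 [ 0.6254 -0.0387  0.1568] side [315.2856 199.794 ] crop [588.1423  87.176 ] topcrop [316.2169 156.7442]
1 1 -0.009 [ 0.6136 -0.0435  0.144 ] side [308.8059 208.7897] crop [562.2234 123.1589] topcrop [323.8672 187.8926]
[0.5119 0.0497 0.333 ] [1.1663 1.0239 1.5554] [ 0.0013  0.0051 -1.    ] [-0.0032 -1.     -0.0051]
```

```bash
python3 - <<'E'
from h import *
im=cv2.imread("pics/side0.png"); big=cv2.resize(im[178:240,280:360],None,fx=8,fy=8,interpolation=cv2.INTER_CUBIC)
h=cv2.cvtColor(big,cv2.COLOR_BGR2HSV); m=(((h[...,0]<10)|(h[...,0]>170))&(h[...,1]>130)).astype(np.uint8)*255
c=max(cv2.findContours(m,0,2)[0],key=cv2.contourArea); p=cv2.approxPolyDP(cv2.convexHull(c),14,True)
print((p[:,0]+.5)/8-.5+[280,178])
S={(1,-1):None}
top={(-1,-1):(285.9,151.1),(-1,1):(309.1,141.2),(1,1):(324.9,161.8),(1,-1):(299.7,173.1)}
side={(1,-1):(292.2,185.2),(1,1):(319.1,200.9),(-1,1):(341.7,222.1)}
def X(k,o): return seat+o+k[0]*.0485*xs+k[1]*.0315*ys+.009*zs
for nm,w in (("top",(1,0)),("side",(0,1)),("both",(1,1))):
  f=lambda o:np.concatenate([w[0]*(proj("top",X(k,o))-v) for k,v in top.items()]+[w[1]*(proj("side",X(k,o))-v) for k,v in side.items()]+[[0.5*1000*o[2]]])
  r=least_squares(f,[0,0,0]); print(nm,r.x, "in slope axes",np.array([xs,ys,zs])@r.x, r.fun.round(1))
E
```

```text
[[291.9375 185.0625]
 [313.6875 195.9375]
 [339.8125 218.8125]
 [340.6875 222.6875]]
top [-0.0002  0.0001  0.    ] in slope axes [ 0.0001 -0.0001 -0.0001] [-0.4  0.7  0.3  0.4  0.3 -0.4 -0.2 -0.6 -0.  -0.  -0.  -0.  -0.  -0.
  0. ]
side [ 0.0037 -0.004  -0.0001] in slope axes [-0.0014  0.0051  0.0012] [ 0.  -0.   0.  -0.   0.  -0.   0.  -0.   0.3 -0.3 -0.8 -0.   0.5  0.3
 -0.1]
both [ 0.0028 -0.0012 -0.0016] in slope axes [-0.0027  0.0022  0.0004] [ 0.1 -0.4  0.8 -0.7  0.8 -1.6  0.2 -1.9 -0.7 -0.3 -2.  -0.1 -0.7  0.1
 -0.8]
```

```bash
sed -i 's/seat=np.array(\[.6394,.001,.1161\])/seat=np.array([.641,-.0007,.1161])/' h.py
cat > rel.py <<'E'
import sys; from h import *
# pose in slope axes relative to seat, and command needed for TCP at seat + d*xs + e*zs, tool y = sgn*zs
d,e,s=map(float,sys.argv[1:4]); st=arm.get_state(); p=st["eef_pos"]; R=Ro.from_euler('xyz',st["ee_rot"]).as_matrix()
print("q",st["q"],"t",st["t"],"F",st["force"],"w",st["width"],st["gripper_force"])
print("rel mm (up,along,out)",1e3*np.array([xs,ys,zs])@(p-seat))
print("shift",R.T@(seat+d*xs+e*zs-p)/.08,"turn",Ro.from_matrix(R.T@tool(-xs,s)).as_rotvec()/.5)
E
python3 -m handwheel '[[[0.6,0.5,0.8,0,0,0,110],[0.6,0.5,0.8,0,0,0,110],[0.6,0.5,0.8,0,0,0,110]]]'
python3 -m handwheel '[[[0.6,0.5,0.7,0,0,0,110],[0.6,0.5,0.7,0,0,0,110],[0.6,0.5,0.7,0,0,0,110],[0.6,0.5,0.7,0,0,0,110]]]'
python3 rel.py 0.1 0 -1
```

```text
t: 4.1
eef_pos: [0.5502, 0.0127, 0.2632]
ee_rot: [-2.361, 0.002, -1.19]
force: [1.2, 0.5, 0.7]
width: 0.0629
gripper_force: 0.0
t: 4.6
eef_pos: [0.5789, -0.0288, 0.1968]
ee_rot: [-2.358, 0.002, -1.191]
force: [0.4, -1.6, 0.7]
width: 0.0501
gripper_force: 0.0
q [ 0.0682 -0.0325 -0.5583 -0.6682 -0.3591  0.8595] t 4.6 F [ 0.4    -1.6018  0.6515] w 0.05010030703782102 0.0
rel mm (up,along,out) [105.2333   2.6122   8.8668]
shift [-0.0322  0.1109  0.0655] turn [ 0.0039 -0.0072 -0.0128]
```

```bash
python3 -m handwheel '[[[-0.03,0.11,0.06,0,0,0,110],[-0.03,0.11,0.06,0,0,-0.01,110],[-0.03,0.11,0.06,0,0,-0.01,110]]]' >/dev/null
python3 rel.py 0.1 0 -1; python3 - <<'E'
from h import *
a=cv2.resize(cams.grab_frame("top")[125:210,255:340],None,fx=4,fy=4,interpolation=cv2.INTER_CUBIC)
b=cv2.resize(cams.grab_frame("side")[170:270,250:360],None,fx=4,fy=4,interpolation=cv2.INTER_CUBIC)
c=np.zeros((400,780,3),np.uint8); c[:340,:340]=a; c[:,340:]=b; cv2.imwrite("pics/pre.png",c)
E
```

```text
q [ 0.0612 -0.0277 -0.5658 -0.704  -0.3525  0.9099] t 4.975 F [-0.1289 -0.5169  0.5153] w 0.05013317779394357 0.0
rel mm (up,along,out) [102.0117  -1.1751   0.6324]
shift [0.0146 0.0079 0.0252] turn [-0.0003 -0.0061  0.0055]
```

View pics/pre.png

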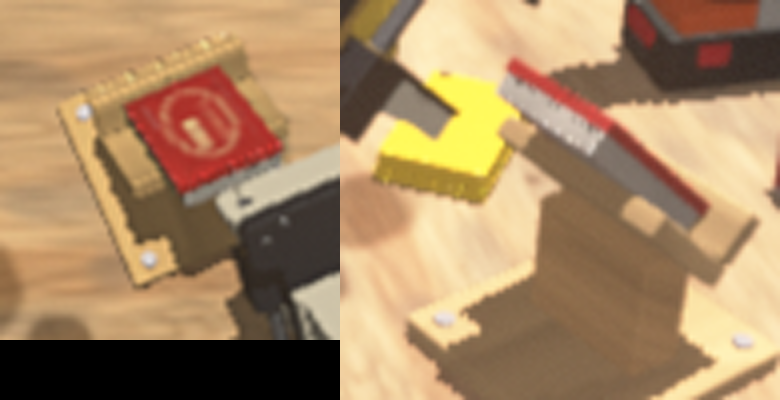

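The top view (left) shows the gripper up-slope of the tin, with its nearest visible edge at crop (218,205). In the side view (right), one fingertip is at crop (440,130). I'll check both against projections before going in.

```bash
python3 - <<'E'
from h import *
p=arm.get_state()["eef_pos"]
for k,o in (("tcp",0*zs),("upper in",.025*zs),("upper out",.046*zs),("lower in",-.025*zs),("lower out",-.046*zs)):
  for w in (-.0095,.0095):
    X=p+o+w*ys; print(k,w,"top",((proj("top",X)-[255,125])*4).round(),"side",((proj("side",X)-[250,170])*4+[340,0]).round())
for w in (-.039,.039): 
  X=p+.066*xs+w*ys+.05*zs; print("body",w,((proj("top",X)-[255,125])*4).round(),((proj("side",X)-[250,170])*4+[340,0]).round())
E
```

```text
tcp -0.0095 top [255. 234.] side [462.  40.]
tcp 0.0095 top [287. 220.] side [493.  59.]
upper in -0.0095 top [245. 199.] side [498. -11.]
upper in 0.0095 top [278. 185.] side [530.   8.]
upper out -0.0095 top [237. 168.] side [529. -54.]
upper out 0.0095 top [270. 154.] side [561. -36.]
lower in -0.0095 top [264. 269.] side [425.  90.]
lower in 0.0095 top [295. 255.] side [455. 111.]
lower out -0.0095 top [271. 297.] side [394. 133.]
lower out 0.0095 top [303. 283.] side [424. 154.]
body -0.039 [230. 253.] [ 403. -170.]
body 0.039 [375. 190.] [539. -99.]
```

The projections agree with the view: the side tip corner is at (455,110), and the wide edge in the top view is the gripper's body. Now I'll slide in.

```bash
python3 -m handwheel '[[[0.01,0.01,0.35,0,0,0,110],[0.01,0.01,0.7,0,0,0,110],[0.01,0.01,0.7,0,0,0,110]]]' >/dev/null
python3 rel.py 0.015 0 -1; python3 -m handwheel '[[[0,0,0.2,0,0,0,110],[0,0,0.37,0,0,0,110],[0,0,0.37,0,0,0,110]]]' >/dev/null;python3 rel.py 0.015 0 -1;  python3 - <<'E'
from h import *
a=cv2.resize(cams.grab_frame("top")[125:210,255:340],None,fx=4,fy=4,interpolation=cv2.INTER_CUBIC)
b=cv2.resize(cams.grab_frame("side")[150:250,250:360],None,fx=4,fy=4,interpolation=cv2.INTER_CUBIC)
c=np.zeros((400,780,3),np.uint8); c[:340,:340]=a; c[:,340:]=b; cv2.imwrite("pics/in.png",c)
E
```

```text
q [ 0.0327  0.1016 -0.5025 -0.863  -0.3243  1.0932] t 5.45 F [-0.2188  0.3715  0.1264] w 0.04984918231635372 0.0
rel mm (up,along,out) [44.183   0.2858 -1.8146]
shift [-0.0046 -0.0236  0.3647] turn [ 0.005  -0.0056  0.0008]
q [ 0.0198  0.1616 -0.4687 -0.9413 -0.315   1.1839] t 5.825 F [-0.5108 -0.4458  0.6505] w 0.0500790323685927 0.0
rel mm (up,along,out) [15.9961  0.4828 -1.248 ]
shift [-0.0061 -0.0156  0.0124] turn [ 0.0018 -0.0068  0.0023]
```

View pics/in.png

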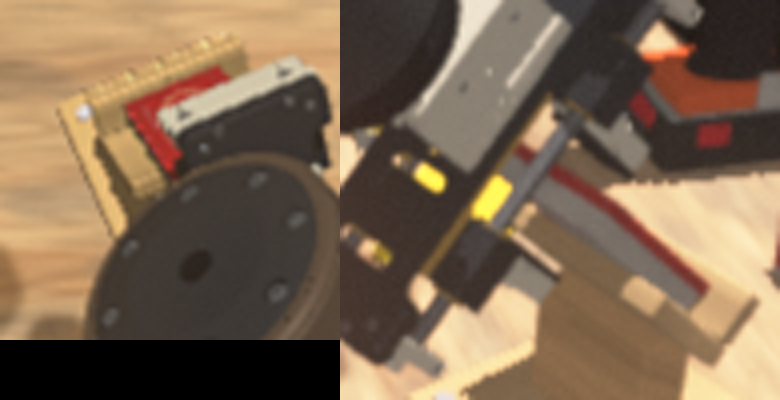

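The side view shows the tin's upper end between the fingers, with the upper fingertip at about (620,165) and the lower at about (535,280). I'll shift 1 mm out and close with 30 N.

```bash
python3 -m handwheel '[[[0,-0.015,0,0,0,0,110],[0,-0.015,0,0,0,0,170],[0,-0.015,0,0,0,0,180],[0,-0.015,0,0,0,0,190],[0,-0.015,0,0,0,0,200]]]' 20
python3 -m handwheel '[[[0,0,0,0,0,0,230],[0,0,0,0,0,0,240],[0,0,0,0,0,0,240],[0,0,0,0,0,0,240]]]' 30; python3 rel.py 0.015 0 -1
```

```text
t: 6.55
eef_pos: [0.6316, -0.0051, 0.1281]
ee_rot: [-2.355, -0.004, -1.185]
force: [1.0, 2.3, 3.5]
width: 0.0206
gripper_force: 1.8
t: 7.05
eef_pos: [0.632, -0.0051, 0.1285]
ee_rot: [-2.354, -0.004, -1.185]
force: [1.4, 3.1, 5.8]
width: 0.018
gripper_force: 29.9
q [ 0.0227  0.1608 -0.4663 -0.9383 -0.3133  1.1788] t 7.05 F [1.4093 3.1207 5.7726] w 0.017960065936682625 29.891851544380188
rel mm (up,along,out) [15.8431  0.6682  1.709 ]
shift [-0.0084  0.0214  0.0105] turn [-0.0037 -0.0083  0.0035]
```

Gripped: width is 18.0 mm at 30 N. Next I'll lift square off the board and then roll about the tool's z axis.

```bash
python3 -m handwheel '[[[0,-0.15,0,0,0,0,240],[0,-0.4,0,0,0,0,240],[0,-0.7,-0.2,0,0,0,240],[0,-1,-0.4,0,0,0,240],[0,-1,-0.4,0,0,0,240]]]' 35
python3 rel.py 0.045 0.08 -1; python3 - <<'E'
from h import *
p=arm.get_state()["eef_pos"]; q=arm.get_state()["q"]
for s in (-1,1): print(ik(p,tool(-xs,s)))
E
```

```text
t: 7.68
eef_pos: [0.6622, 0.0084, 0.2076]
ee_rot: [-2.356, -0.005, -1.183]
force: [0.2, 0.5, -1.9]
width: 0.0178
gripper_force: 34.9
q [ 0.1848  0.0747 -0.4746 -0.5244 -0.2815  0.6546] t 7.675 F [ 0.2215  0.5319 -1.8526] w 0.017771842497724677 34.870795011520386
rel mm (up,along,out) [48.4303 -0.3906 80.998 ]
shift [0.0047 0.0125 0.0429] turn [-0.0012 -0.0062  0.0072]
[array([ 0.1801,  0.0756, -0.4693, -0.5334, -0.2897,  0.6623])]
[array([ 0.1801,  0.0756, -0.4693, -0.5334, -0.2897, -2.4793])]
```

```bash
python3 -m handwheel '[[[0,0,0,0,0,0.3,240],[0,0,0,0,0,0.65,240],[0,0,0,0,0,1,240],[0,0,0,0,0,1,240]]]' 35 | tail -2
python3 rel.py 0.045 0.08 1
python3 -m handwheel '[[[0,0,0,0,0,0.35,240],[0,0,0,0,0,0.7,240],[0,0,0,0,0,1,240]]]' | tail -2
python3 -m handwheel '[[[0,0,0,0,0,0.35,240],[0,0,0,0,0,0.7,240],[0,0,0,0,0,1,240]]]' | tail -2
python3 rel.py 0.045 0.08 1
```

```text
width: 0.0181
gripper_force: 34.9
q [ 0.1827  0.0778 -0.4757 -0.5278 -0.2818  0.1581] t 8.175 F [-0.4626  0.3216 -1.3995] w 0.018073407945974326 34.87311244010925
rel mm (up,along,out) [47.1702  0.0549 77.9482]
shift [-0.013  -0.0222  0.027 ] turn [-0.0102 -0.0061  5.2868]
width: 0.0177
gripper_force: 34.9
width: 0.0176
gripper_force: 34.9
q [ 0.1829  0.0774 -0.4752 -0.5275 -0.2816 -0.8438] t 8.925 F [-0.2495 -0.6806 -1.1531] w 0.017628712486681578 34.86773192882538
rel mm (up,along,out) [47.3587  0.0895 78.6611]
shift [-0.0168  0.      0.0294] turn [-0.0085  0.0015  3.2842]
```

```bash
python3 -m handwheel '[[[0,0,0,0,0,0.35,240],[0,0,0,0,0,0.7,240],[0,0,0,0,0,1,240]]]' | tail -2
python3 -m handwheel '[[[0,0,0,0,0,0.35,240],[0,0,0,0,0,0.7,240],[0,0,0,0,0,1,240]]]' | tail -2
python3 -m handwheel '[[[0,0,0,0,0,0.35,240],[0,0,0,0,0,0.7,240],[0,0,0,0,0,1,240],[0,0,0,0,0,1,240]]]' | tail -2
python3 rel.py 0.045 0.08 1
```

```text
width: 0.0178
gripper_force: 34.9
width: 0.0179
gripper_force: 34.9
width: 0.0177
gripper_force: 34.9
q [ 0.1829  0.0772 -0.475  -0.5272 -0.2816 -2.3391] t 10.175 F [ 0.4585  0.0231 -0.9035] w 0.01766040257027384 34.86790895462036
rel mm (up,along,out) [47.4194  0.1364 78.9225]
shift [-0.0002  0.0136  0.0302] turn [-0.0041  0.0064  0.2943]
```

```bash
python3 -m handwheel '[[[0,0,0,0,0,0.29,240],[0,0,0,0,0,0.29,240]]]' | tail -2
python3 -m handwheel '[[[0,-0.2,0.1,0,0,0,240],[0,-0.45,0.2,0,0,0,240],[0,-0.65,0.3,0,0,0,240],[0,-0.65,0.3,0,0,0,240]]]' | tail -2
python3 rel.py 0.018 0.003 1;  python3 - <<'E'
from h import *
a=cv2.resize(cams.grab_frame("top")[125:210,255:340],None,fx=4,fy=4,interpolation=cv2.INTER_CUBIC)
b=cv2.resize(cams.grab_frame("side")[150:250,250:360],None,fx=4,fy=4,interpolation=cv2.INTER_CUBIC)
c=np.zeros((400,780,3),np.uint8); c[:340,:340]=a; c[:,340:]=b; cv2.imwrite("pics/flip.png",c)
E
```

```text
width: 0.0175
gripper_force: 34.9
width: 0.0177
gripper_force: 34.9
q [ 0.0893  0.1354 -0.4682 -0.7927 -0.2894 -2.1547] t 10.925 F [ 0.3252 -1.2729 -0.6114] w 0.017725386920208863 34.86594915390015
rel mm (up,along,out) [23.338   0.608  26.4437]
shift [ 0.0083 -0.2929  0.0674] turn [-0.0051  0.0076  0.003 ]
```

View pics/flip.png

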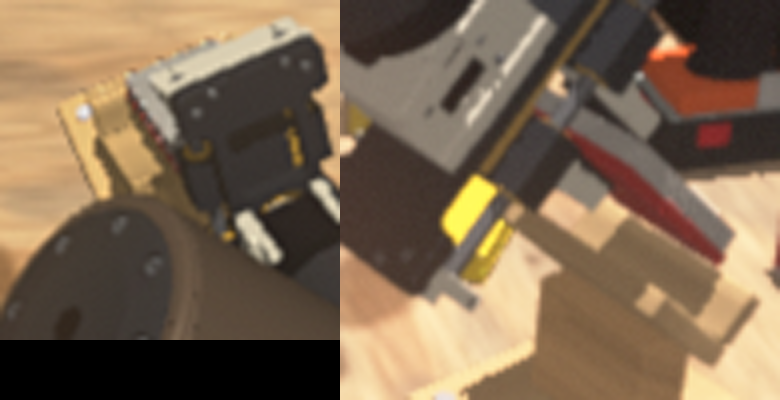

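The side view shows the tin turned over with its bare face up and the red lid shut underneath. It is parallel to the board at crop (560-730, 115-260), just above it. Now I'll lower it.

```bash
python3 -m handwheel '[[[0.01,-0.12,0.03,0,0,0,240],[0.01,-0.24,0.06,0,0,0,240],[0.01,-0.26,0.06,0,0,0,240],[0.01,-0.26,0.06,0,0,0,240]]]' | tail -2
python3 rel.py 0.017 0.0017 1
python3 -m handwheel '[[[0,-0.02,0.01,0,0,0,240],[0,-0.03,0.01,0,0,0,240],[0,-0.03,0.01,0,0,0,240]]]' | tail -2
python3 rel.py 0.016 0.0017 1
```

```text
width: 0.0174
gripper_force: 34.9
q [ 0.045   0.1499 -0.47   -0.8944 -0.3041 -2.0246] t 11.525 F [-0.4258  0.1099 -1.4716] w 0.01743912563628992 34.86626744270325
rel mm (up,along,out) [19.2361 -0.4284  8.0361]
shift [-0.0053 -0.0792  0.0279] turn [ 0.0007  0.0079 -0.0013]
width: 0.0178
gripper_force: 34.9
q [ 0.0383  0.1533 -0.4704 -0.9089 -0.3067 -2.0064] t 11.9 F [ 0.7222  0.4551 -1.1185] w 0.017772778693746653 34.866299629211426
rel mm (up,along,out) [18.1675 -0.6606  4.837 ]
shift [-0.0082 -0.0392  0.0271] turn [-0.0008  0.0071 -0.0038]
```

```bash
python3 -m handwheel '[[[0,-0.02,0.01,0,0,0,240],[0,-0.03,0.02,0,0,0,240],[0,-0.03,0.02,0,0,0,240],[0,-0.03,0.02,0,0,0,240]]]' | tail -2
python3 rel.py 0.016 0.0017 1
python3 -m handwheel '[[[0,-0.01,0.01,0,0,0,240],[0,-0.015,0.015,0,0,0,240],[0,-0.015,0.015,0,0,0,240]]]' | tail -2
python3 rel.py 0.016 0.0017 1
```

```text
width: 0.018
gripper_force: 34.9
q [ 0.0318  0.1578 -0.469  -0.924  -0.3086 -1.9866] t 12.4 F [ 1.7375  1.2444 -1.3242] w 0.018017130425893608 34.87860381603241
rel mm (up,along,out) [16.5081 -0.5037  2.7837]
shift [-0.0063 -0.0135  0.0064] turn [ 0.0001  0.0076 -0.0037]
width: 0.0175
gripper_force: 34.9
q [ 0.0281  0.1596 -0.4677 -0.9326 -0.3098 -1.975 ] t 12.775 F [-2.7175  0.6975  6.1695] w 0.017535287873632684 34.934130907058716
rel mm (up,along,out) [15.8128 -0.3519  2.4172]
shift [-0.0044 -0.009  -0.0023] turn [ 0.0029  0.0083 -0.0026]
```

Light contact on both ledge and board (about 6 N and 3.5 N). I'll release gently.

```bash
python3 -m handwheel '[[[0,0,0,0,0,0,240],[0,0,0,0,0,0,240]]]' 8 | tail -3
python3 -m handwheel '[[[0,0,0,0,0,0,195],[0,0,0,0,0,0,185],[0,0,0,0,0,0,160],[0,0,0,0,0,0,135],[0,0,0,0,0,0,110]]]'|tail -3
python3 -m handwheel '[[[0,0,0,0,0,0,110],[0,0,0,0,0,0,110]]]'|tail -3; python3 rel.py 0.016 0.0017 1
python3 - <<'E'
from h import *
a=cv2.resize(cams.grab_frame("top")[125:210,255:340],None,fx=4,fy=4,interpolation=cv2.INTER_CUBIC)
b=cv2.resize(cams.grab_frame("side")[150:250,250:360],None,fx=4,fy=4,interpolation=cv2.INTER_CUBIC)
c=np.zeros((400,780,3),np.uint8); c[:340,:340]=a; c[:,340:]=b; cv2.imwrite("pics/rel.png",c)
E
```

```text
force: [-2.7, -0.7, 6.8]
width: 0.0186
gripper_force: 8.0
force: [0.6, -0.0, 0.1]
width: 0.0457
gripper_force: 0.0
force: [0.2, 0.7, 0.2]
width: 0.0498
gripper_force: 0.0
q [ 0.0283  0.1608 -0.4685 -0.9325 -0.3097 -1.9754] t 13.9 F [0.1755 0.7202 0.2236] w 0.049814369916582134 0.0
rel mm (up,along,out) [15.3512 -0.6664  1.2054]
shift [-0.0083  0.0062 -0.0081] turn [-0.0008  0.0071 -0.0038]
```

View pics/rel.png

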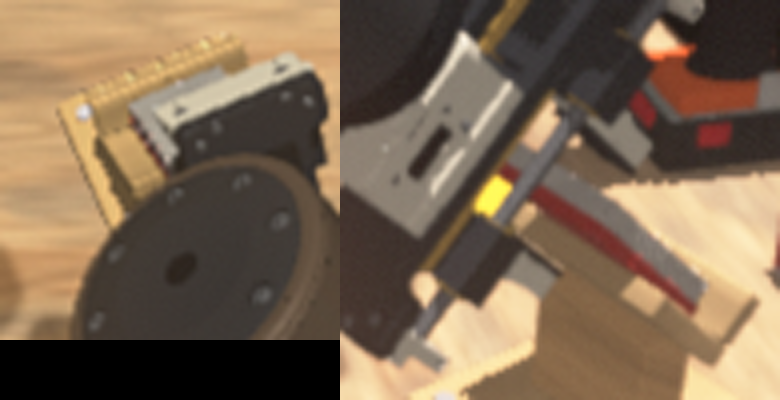

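The tin leans flush on the board, bare side up and lid shut, with its lower end at the ledge (side crop (700,300)) and the fingers clear of it. I'll back straight out up the slope.

```bash
python3 -m handwheel '[[[0,0,-0.3,0,0,0,110],[0,0,-0.65,0,0,0,110],[0,0,-1,0,0,0,110],[0,0,-1,0,0,0,110]]]'|tail -3
python3 -m handwheel '[[[0,0,-0.5,0,0,0,110],[0,0,-1,0,0,0,110],[0,0,-1,0,0,0,110],[0,0,-1,0,0,0,110]]]'|tail -3
python3 - <<'E'
from h import *
T=cams.grab_frame("top")
a=cv2.resize(T[125:210,255:340],None,fx=4,fy=4,interpolation=cv2.INTER_CUBIC)
b=cv2.resize(cams.grab_frame("side")[150:250,250:360],None,fx=4,fy=4,interpolation=cv2.INTER_CUBIC)
c=np.zeros((400,780,3),np.uint8); c[:340,:340]=a; c[:,340:]=b; cv2.imwrite("pics/end.png",c); cv2.imwrite("pics/endtop.png",T)
print("bottom-face corners expected topcrop",[((proj("top",seat+i*.0485*xs+j*.0315*ys+.009*zs)-[255,125])*4).round() for i in (-1,1) for j in (-1,1)])
E
```

```text
force: [-0.2, 0.5, -0.4]
width: 0.0498
gripper_force: 0.0
force: [0.8, -0.5, 0.5]
width: 0.0502
gripper_force: 0.0
bottom-face corners expected topcrop [array([125., 104.]), array([221.,  64.]), array([181., 187.]), array([284., 143.])]
```

View pics/end.png

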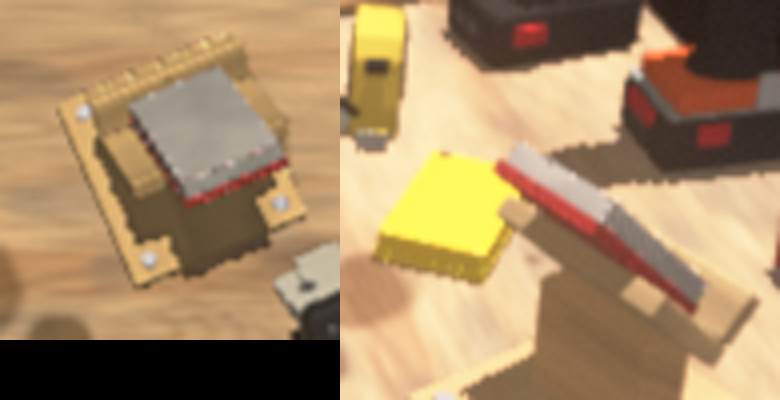

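The bare face is up with top-crop corners at about (130,100), (222,68), (286,155) and (185,192), which is square and within a few mm of where they should be. The lid is shut and the gripper is clear.

```bash
python3 -c "
from station import arm
print(arm.job_done())"
```

```text
the job is handed in; nothing more can be done
None
```

The tin is turned over and leans square on the stand with its bare side up, lower end at the ledge and lid shut; the gripper is clear, the bench tin was left alone, and the job was handed in at about 15 s of the 38 s allowed (no verdict was shown).

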